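# Load a sample plate and hold the reader's selector at the third click

### The arm

A 6-joint arm with a two-finger parallel gripper is mounted at the origin on the work surface. World frame = base frame: x ahead of the robot, y to its left, z up, the work surface at z = 0. Lengths are in mm, angles in rad, forces in N, time in s.
With the tool pointing down it reaches from about 400 to 925 mm from the base axis. Payload 12.5 kg.
Tool frame: the origin (TCP) lies midway between the tips of the shut fingers; the grasp point (between the pads) lies 19 mm behind it; z points along the fingers, y is the line along which they close (so a half turn about z gives the same grasp; the last joint's range is limited). The gripper opens to 95 mm and grips with 3 to 60 N. Pads are 20 mm wide; open, the fingers measure 119 mm over their backs; the gripper's body (75 mm by 180 mm) begins 59 mm behind the grasp point.
Start: joints at [-1.237, 0.491, 1.559, -0, 1.092, -0.106], TCP at [266.123, -565.531, 214.661] pointing down, gripper open.
Joint ranges: [-3.1, 3.1], [-0.84, 2.19], [0.05, 2.79], [-1.13, 4.28], [0.06, 2.93], [-2.69, 2.69]. Speed limits (rad/s): [2.22, 2.22, 2.79, 3.14, 3.14, 3.14].

### API

Orientations are given as [roll, pitch, yaw] about the fixed x, y, z axes, in that order (R = Rz(yaw) Ry(pitch) Rx(roll)).
In Python, from cell import * gives the robot as it stands.
- The arm moves only by the tool servo_tool, never from a script. Its argument "moves" is one flat list of numbers, 5 for each row, row after row: the shift along the world's x, y, z as a fraction of full scale, then the turn about the world's z as a fraction of full scale, then the opening, from 0 (shut) to 1 (fully open). A call has 1 to 12 rows; each row is the pose to reach, as a shift and turn from the pose commanded when the call began, turning the shorter way round; what a row does not reach only later rows make up. Full scale, the value 1, is 400 mm for a shift and 180 degrees for a turn. A row lasts 1/12 s, in which the tool goes at most 41.7 mm and 7.16 degrees, less where a joint would pass 70% of its speed; a pose out of reach is approached as far as the arm can. A call with a number of a shift or a turn outside -1 to 1 is refused whole. A call with a gripper value outside its range is refused whole. The fingers move at their own pace and stop on an object; the grip force is fixed at half the most. Time passes only in rows, so rows that repeat a pose let the fingers close. It gives the time, the measured TCP pose, the force, the opening and the grip force at its end, in the units of the state.
- state(): the state, without advancing time (a new reading comes with each control period).
- read_camera(name): name is "scene" or "side" or "wrist"; returns (picture, depth): 384x512x3 uint8, blue, green, red; 384x512 float32, mm along the optical axis (not along the pixel's ray), 0 where there is no reading.
- get_calibration(name): a dict with "K" (3x3 intrinsics, pixels), "k1" (the pictures are not rectified: a ray, as slopes to the right and down, at radius r is drawn at 1 + k1 r^2 times it, then the intrinsics apply), "R" (3x3) and "t" (3): a world point X has camera coordinates R X + t. Camera axes: x right, y down, z forward; pixel columns grow to the right and rows downward; lengths in mm; the calibration is good to about 2 mm. A picture is of the moment at which its call begins: read the wrist's pose just before it. get_calibration takes no time and is no camera call; for the wrist camera it gives the pose at the moment of the call.
- job_done(): hands the job in; it is judged then, once.
The state is a dict: "t": time; "joints": joint angles; "qvel": joint speeds; "tau": joint torques, N m; "eef_pos": TCP position; "tcp_rot": TCP orientation; "ft_force": force on the tool from outside, world axes, zero at the start; "moment": the same for the moment, N m; "opening": opening from 0.0 (shut) to 1.0 (fully open); "grip_force": force on a finger pad.
Only numpy, scipy, OpenCV 4.12 (cv2) and the standard library are available. Lean on these libraries where they do the work, as an engineer would, in place of code of your own. Each camera call takes 0.05 s, during which the arm holds its last target. There are 200 camera calls.

### The job

Lift the metal sample plate out of its grey rack, slide it down into the slit on top of the white reader until its thick grip bar sits down on the housing, and let go of it. Then grip the black spring-return selector knob on the same reader and turn it clockwise, counting the clicks, to the third one without running past it towards the fourth. The knob springs back if released, so finish while still gripping it steady at the third click, with the plate still fully home; leave the bottle and the jar on the bench where they stand.

Things in the scene. Friction and masses are not known exactly. Their poses are not given: they have to be found in the camera images.
- plate: Loose aluminium sample plate, 85 g, upright in the rack's middle slot. Blade 50 mm (its x) by 5 (y) by 60 tall; on top of it, 60 to 86 mm above the blade's lower edge, a solid grip bar 50 (x) by 12 (y) by 26 mm tall, to be gripped across its 12 mm. Origin: centre of the blade's lower edge; z up. Goes into the slit either way round.
- rack: Fixed grey rack block, 90 (x) by 80 (y) by 50 mm tall, three parallel slots in its top, 25 mm apart in y, each 53 long (x), 7 wide (y), 40 deep. The plate starts in the middle one, its grip bar's underside 20 mm above the rack. Origin: centre of the underside, z up. Reader and rack may swap sides of the bench.
- reader: Fixed white benchtop reader, 150 mm (its x) by 286 (y) by 90 tall, dark band round its foot. Origin on its underside, z up, front with a dark window towards -x. On its flat top: the slit, 72 mm to +y of the origin, and the knob, its vertical axis 72 mm to -y. Six dots round the knob mark rest and five clicks.
- slit (a point): Centre of the slit's mouth, on the reader's top, 90 mm above the bench; axes as the reader's. The slit is 53 mm long (x), 7 wide (y), 66 deep, with a 2 mm chamfer at its mouth. With the plate fully home, its grip bar rests on the reader's top and the plate's origin lies 60 mm below this point.
- knob_grip (a point): On the knob's axis, 120 mm above the bench; turns with the knob, x along its gripping bar, z up. The black bar is 44 mm long, 14 wide, with flat upright sides, its top 134 mm above the bench; under it lies a round disc 44 mm across, its top at 104 mm. A white line on the bar's top marks the end that points to the reader's -x at rest.
- knob (a joint): Turn of the knob (rad): 0 at rest, bar along the reader's x; grows clockwise from above. Clicks every 0.419 rad (24 deg): 1st 0.419, 2nd 0.838, 3rd 1.257, 4th 1.676. A return spring (0.10 N m at rest, 0.16 at the 3rd) beats the clicks, a torque ripple of 0.07 N m either way: stiffest 1/4, lightest 3/4 of the way to the next click.
- wash_bottle: Bystander: white bottle with a cap, 60 mm across, 150 mm tall, beyond the work. Origin: centre of its underside.
- jar: Bystander: small amber jar with a black lid, 40 mm across, 45 mm tall, between the robot and the work. Origin: centre of its underside.
There are look-alikes about, which are no part of the job. There is more than one size of the plate; the job needs the smaller.

How it is judged:
By the outcome, as a careful person would: the job done as asked, in the order asked, and still so for the second after the job is handed in, while the arm keeps its last pose, push and grip.
It also fails if it takes over 72 s, if anything falls off the work surface, if the arm or the gripper's body presses on something with over 40 N, if the wrist force passes 120 N, or if a joint passes its speed limit or range.

## Working session

There is one attempt and no reset: what is moved stays moved. The work goes in short steps, Python scripts to look and compute and a tool call to move; the robot and the scene stay as the last step left them, time stands still between calls to the robot, and variables do not carry over. Pictures are saved under pics/ and viewed, at most 10 in all, crops included, and the job is handed in when it is done.

Besides the shell and the picture viewer there is one more tool, called after "Call:" by a JSON object that holds its "name" and its "arguments". servo_tool: Moves the arm, as the interface text tells. Its arguments: {"type":"object","properties":{"moves":{"type":"array"}},"required":["moves"]}

```bash
mkdir -p pics; cat > h.py <<'E'
from cell import *
import numpy as np, cv2
def ray(c,u,v):
    K=np.array(c["K"]);p=cv2.undistortPoints
    x=(u-K[0,2])/K[0,0];y=(v-K[1,2])/K[1,1]
    a,b=x,y
    for _ in range(20):
        s=1+c["k1"]*(a*a+b*b);a,b=x/s,y/s
    R=np.array(c["R"]);t=np.array(c["t"])
    return -R.T@t, R.T@np.array([a,b,1.])
def onz(c,u,v,z):
    o,d=ray(c,u,v);return o+d*(z-o[2])/d[2]
def pt(c,u,v,D):
    o,d=ray(c,u,v);return o+d*D[int(v),int(u)]
E
python3 - <<'E'
from h import *
for n in ["scene","side","wrist"]:
    c=get_calibration(n);im,D=read_camera(n);cv2.imwrite(f"pics/{n}0.png",im);np.savez(f"pics/{n}0.npz",D=D,**{k:np.array(v) for k,v in c.items()})
    print(n,np.array(c["K"]).round(1).tolist(),c["k1"],(-np.array(c["R"]).T@np.array(c["t"])).round(),np.array(c["R"])[2].round(2))
a=cv2.imread("pics/scene0.png");b=cv2.imread("pics/side0.png")
print(state())
E
```

```text
scene [[410.1, 0.0, 257.2], [0.0, 410.1, 193.8], [0.0, 0.0, 1.0]] -0.06482508717697828 [1068. -515.  600.] [-0.58  0.56 -0.59]
side [[348.4, 0.0, 253.4], [0.0, 348.4, 183.7], [0.0, 0.0, 1.0]] -0.10793236943533864 [ 451. -403.  596.] [ 0.2   0.59 -0.78]
wrist [[340.7, 0.0, 258.7], [0.0, 340.7, 187.3], [0.0, 0.0, 1.0]] -0.016114003674083256 [ 326. -538.  385.] [-0.22 -0.1  -0.97]
{'t': 0.15, 'joints': array([-1.23660185e+00,  4.91402470e-01,  1.55930511e+00,  3.10511779e-07,
        1.09170345e+00, -1.05603370e-01]), 'qvel': array([-1.33859908e-03, -1.37270554e-03, -1.71446321e-03,  1.08844670e-03,
        9.86057487e-05, -1.46829140e-04]), 'tau': array([ 8.81440719e-04, -6.12896776e+01, -2.58275610e+01,  6.92534354e-02,
        4.73916787e-02, -9.76052775e-05]), 'eef_pos': array([ 266.05854258, -565.34764837,  214.20905934]), 'tcp_rot': array([-3.14077887e+00, -8.65360778e-05,  4.39797673e-01]), 'ft_force': array([ 0.75653087, -0.09613567,  0.82212403]), 'moment': array([0.00497611, 0.03700117, 0.03613969]), 'grip_force': 0.0, 'opening': 0.9993945952413699}
```

View pics/scene0.png

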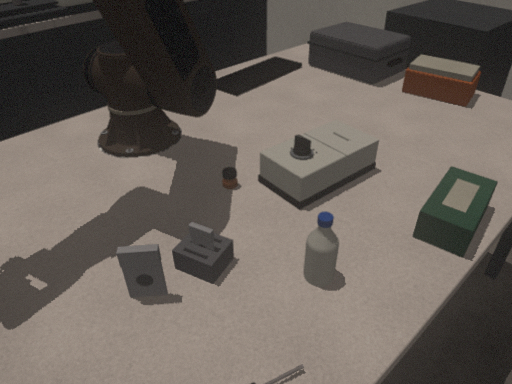

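View pics/side0.png

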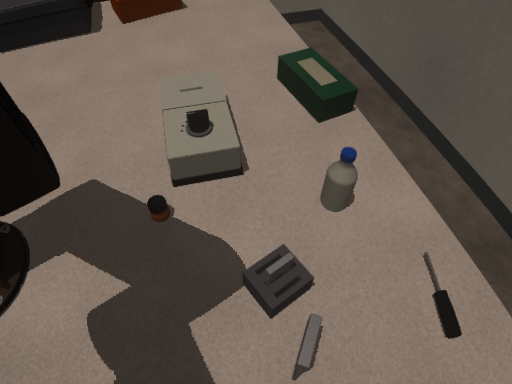

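The scene view shows the rack with the plate at about (203,245), the reader at (320,160) with its knob at (302,148) and slit at (341,136), and a larger plate look-alike at (145,270). In the side view the rack is at (278,280), the knob at (199,122) and the slit at (190,89). Next I'll measure from the point clouds.

```bash
cat >> h.py <<'E'
def cloud(c,D):
    K=np.array(c["K"],float);v,u=np.mgrid[:D.shape[0],:D.shape[1]]
    x=(u-K[0,2])/K[0,0];y=(v-K[1,2])/K[1,1];a,b=x,y
    for _ in range(20):
        s=1+float(c["k1"])*(a*a+b*b);a,b=x/s,y/s
    P=np.stack([a*D,b*D,D],-1)
    return (P-np.array(c["t"]))@np.array(c["R"])
E
python3 - <<'E'
from h import *
def rect(P):
    r=cv2.minAreaRect(P[:,:2].astype(np.float32));return np.round(r[0],1),np.round(r[1],1),round(r[2],1)
for n in ["scene","side"]:
    z=np.load(f"pics/{n}0.npz");im=cv2.imread(f"pics/{n}0.png");D=z["D"];P=cloud(z,D)
    bench=P[(abs(P[...,2])<15)&(D>0)];print(n,"bench z",np.median(bench[:,2]))
    o={"scene":((245,110,390,210),(165,215,245,285)),"side":((150,65,250,190),(235,240,320,320))}[n]
    for nm,(x0,y0,x1,y1),bands in (("reader",o[0],[(84,96),(126,142)]),("rack",o[1],[(44,56),(90,102)])):
        Q=P[y0:y1,x0:x1]
        h,e=np.histogram(Q[...,2],bins=np.arange(-6,160,4));print(nm,[(int(b),int(k)) for b,k in zip(e,h) if k>20])
        for lo,hi in bands:
            m=((Q[...,2]>lo)&(Q[...,2]<hi)).astype(np.uint8)
            k,l,s,_=cv2.connectedComponentsWithStats(m)
            i=1+np.argmax(s[1:,4]);q=Q[l==i];print(nm,lo,hi,len(q),q.mean(0).round(1),rect(q))
    c=[(x,y) for x,y in ()]
a=cv2.imread("pics/side0.png");b=cv2.imread("pics/scene0.png")
f=lambda i,x0,y0,x1,y1:cv2.resize(i[y0:y1,x0:x1],(400,300),interpolation=cv2.INTER_CUBIC)
g=lambda i:np.clip(i.astype(float)*1.6,0,255).astype(np.uint8)
cv2.imwrite("pics/crops.png",g(np.vstack([np.hstack([f(a,140,70,260,160),f(a,230,235,330,310)]),np.hstack([f(b,250,110,390,215),f(b,160,215,250,282)])])))
E
```

```text
scene bench z -1.0391939849097003
reader [(-6, 1781), (-2, 5886), (2, 238), (6, 144), (10, 140), (14, 161), (18, 248), (22, 171), (26, 149), (30, 144), (34, 154), (38, 160), (42, 135), (46, 157), (50, 154), (54, 161), (58, 152), (62, 156), (66, 161), (70, 155), (74, 163), (78, 156), (82, 227), (86, 2257), (90, 647), (94, 90), (98, 30), (102, 58), (106, 25), (110, 23), (114, 23), (118, 28), (122, 23), (126, 24), (130, 52)]
reader 84 96 3082 [533.5 215.3  88.9] (array([525.2, 226.5]), array([282.2, 154.4]), 85.4)
reader 126 142 92 [522.2 157.  131.8] (array([520.3, 159.5]), array([16.5, 43.1]), 86.4)
rack [(-6, 472), (-2, 2643), (2, 91), (6, 83), (10, 84), (14, 85), (18, 85), (22, 90), (26, 95), (30, 89), (34, 94), (38, 109), (42, 137), (46, 788), (50, 178), (54, 34), (58, 33), (62, 30), (70, 31), (74, 43), (78, 37), (82, 35), (86, 43), (90, 46), (94, 106)]
rack 44 56 1049 [ 580.6 -194.7   48.9] (array([ 571.1, -187.8]), array([92.5, 83. ]), 19.5)
rack 90 102 152 [ 573.  -188.4   94.4] (array([ 571.6, -187.3]), array([49.3, 14.3]), 19.4)
side bench z 0.1904138908536581
reader [(-6, 72)
[... 280 characters left out ...]
7), (106, 26), (110, 35), (114, 35), (118, 30), (122, 34), (126, 32), (130, 77), (134, 44)]
reader 84 96 4927 [521.  209.5  90.2] (array([523. , 226.1]), array([283.8, 150.6]), 85.5)
reader 126 142 153 [517.  155.4 132.3] (array([517. , 157.8]), array([15.8, 44.2]), 84.6)
rack [(-6, 130), (-2, 3485), (2, 152), (6, 49), (10, 48), (14, 49), (18, 59), (22, 63), (26, 83), (30, 95), (34, 81), (38, 100), (42, 105), (46, 941), (50, 854), (54, 22), (74, 29), (78, 24), (82, 25), (86, 31), (90, 34), (94, 219), (118, 49)]
rack 44 56 1855 [ 566.8 -193.8   49.8] (array([ 570. , -188.3]), array([91.6, 81.6]), 19.1)
rack 90 102 254 [ 569.1 -189.8   95.3] (array([ 569.8, -189.1]), array([51. , 12.7]), 18.8)
```

View pics/crops.png

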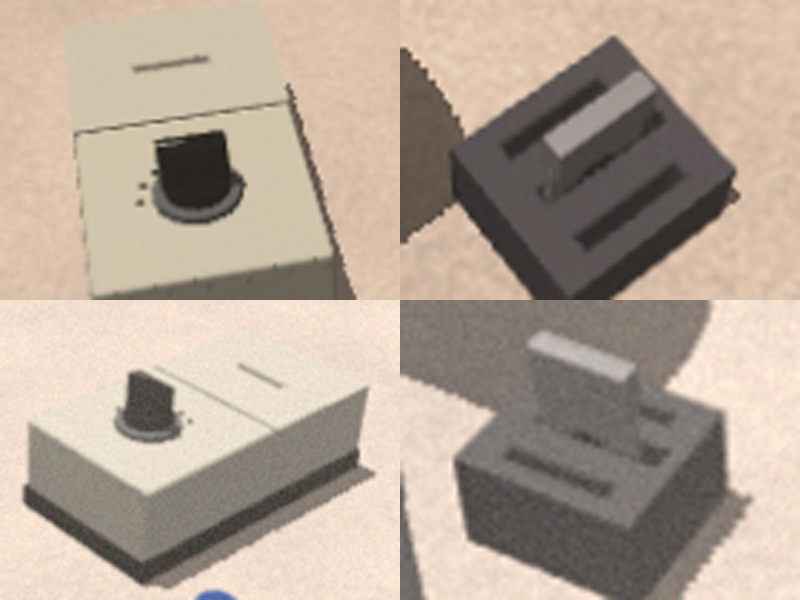

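Both views agree. Rack yaw is about 19.1° with the plate at (570.5,-188.3) and its top at 96. Reader yaw is about -4.5° and its centre is near (524,226). I'll move above the plate with the yaw flipped by half a turn, so joint 6 has room for the knob turn later.

Call:
{"name": "servo_tool", "arguments": {"moves": [0.761, 0.943, 0, 0.966, 0.6, 0.761, 0.943, 0, 0.966, 0.6, 0.761, 0.943, 0, 0.966, 0.6, 0.761, 0.943, 0, 0.966, 0.6, 0.761, 0.943, 0, 0.966, 0.6, 0.761, 0.943, 0, 0.966, 0.6, 0.761, 0.943, 0, 0.966, 0.6, 0.761, 0.943, 0, 0.966, 0.6, 0.761, 0.943, 0, 0.966, 0.6, 0.761, 0.943, 0, 0.966, 0.6, 0.761, 0.943, 0, 0.966, 0.6, 0.761, 0.943, 0, 0.966, 0.6]}}

```text
t: 1.15
eef_pos: [572.2, -185.2, 214.5]
tcp_rot: [3.141, -0.0, 1.948]
ft_force: [0.1, -0.1, -0.5]
opening: 0.599
grip_force: 0.0
```

```bash
python3 - <<'E'
from h import *
s=state();print(s['eef_pos'].round(1),np.degrees(s['tcp_rot']).round(2),s['joints'].round(3))
for n in ["scene","side"]:
    z=np.load(f"pics/{n}0.npz");im=cv2.imread(f"pics/{n}0.png").astype(int)
    x0,y0,x1,y1={"scene":(325,125,360,145),"side":(175,80,210,98)}[n]
    g=im[y0:y1,x0:x1].sum(2)
    w=np.clip(np.median(g)-g-40,0,None)
    k,l,st,_=cv2.connectedComponentsWithStats((w>0).astype(np.uint8));i=1+np.argmax(st[1:,4])
    v,u=np.nonzero(l==i);W=w[v,u]
    A=np.array([onz(z,a+x0,b+y0,90) for a,b in zip(u,v)])
    c=(A*W[:,None]).sum(0)/W.sum();U,S,V=np.linalg.svd((A-c)[:,:2]*np.sqrt(W)[:,None]);print(n,len(A),c.round(1),np.degrees(np.arctan2(V[0,1],V[0,0])),cv2.minAreaRect(A[:,:2].astype(np.float32)))
E
```

```text
[ 572.2 -185.2  214.5] [ 1.7998e+02 -2.0000e-02  1.1159e+02] [-4.230e-01  4.570e-01  1.619e+00  1.000e-03  1.065e+00 -8.000e-01]
scene 43 [533.1 299.1  90. ] -6.388542803481872 ((531.6443481445312, 299.5821228027344), (10.414132118225098, 54.363121032714844), 84.33261108398438)
side 60 [529.8 301.3  90. ] 175.83301723459627 ((528.6680908203125, 302.14593505859375), (10.641444206237793, 55.366355895996094), 87.39851379394531)
```

Call:
{"name": "servo_tool", "arguments": {"moves": [0, 0, 0, 0.489, 0.6, 0, 0, 0, 0.489, 0.6, 0, 0, 0, 0.489, 0.6, 0, 0, 0, 0.489, 0.6, 0, 0, 0, 0.489, 0.6, 0, 0, 0, 0.489, 0.6, 0, 0, 0, 0.489, 0.6, 0, 0, 0, 0.489, 0.6, 0, 0, 0, 0.489, 0.6, 0, 0, 0, 0.489, 0.6, 0, 0, 0, 0.489, 0.6, 0, 0, 0, 0.489, 0.6]}}

```text
t: 2.15
eef_pos: [570.4, -188.3, 214.4]
tcp_rot: [3.141, -0.0, -2.837]
ft_force: [0.2, 0.1, -0.4]
opening: 0.601
grip_force: 0.0
```

Call:
{"name": "servo_tool", "arguments": {"moves": [0, 0, 0, 0.01, 0.6, 0, 0, 0, 0.01, 0.6, 0, 0, 0, 0.01, 0.6]}}

```text
t: 2.4
eef_pos: [570.5, -188.3, 214.5]
tcp_rot: [3.141, -0.0, -2.814]
ft_force: [0.7, 0.6, 0.1]
opening: 0.603
grip_force: 0.0
```

```bash
python3 - <<'E'
from h import *
s=state();print(s['eef_pos'].round(1),np.degrees(s['tcp_rot']).round(2),s['joints'].round(3))
c=get_calibration("wrist");im,D=read_camera("wrist");cv2.imwrite("pics/w1.png",im);np.savez("pics/w1.npz",D=D,**{k:np.array(v) for k,v in c.items()})
P=cloud(c,D)
for lo,hi in ((44,56),(90,102)):
    m=((P[...,2]>lo)&(P[...,2]<hi)&(np.hypot(P[...,0]-570,P[...,1]+188)<80)).astype(np.uint8)
    k,l,st,_=cv2.connectedComponentsWithStats(m);i=1+np.argmax(st[1:,4]);q=P[l==i]
    print(lo,len(q),q.mean(0).round(1),np.median(q[:,2]).round(1),cv2.minAreaRect(q[:,:2].astype(np.float32)))
E
```

```text
[ 570.5 -188.3  214.5] [ 1.7998e+02 -1.0000e-02 -1.6121e+02] [-0.429  0.457  1.621  0.     1.065 -2.328]
44 5617 [ 567.2 -189.9   50.6] 50.6 ((569.6182250976562, -189.12229919433594), (89.91603088378906, 80.24713134765625), 18.711721420288086)
90 767 [ 568.1 -189.7   96.5] 96.5 ((569.0986328125, -189.5839385986328), (49.92591857910156, 11.38836669921875), 18.84740447998047)
```

View pics/w1.png

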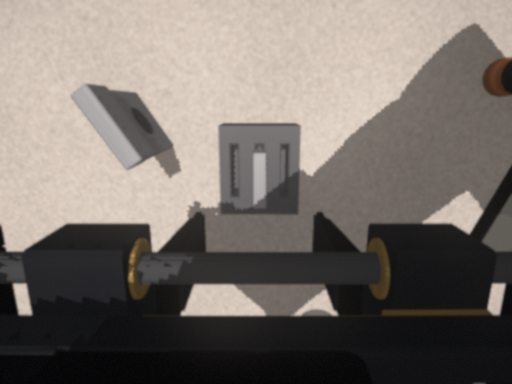

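The wrist picture shows the rack at (260,170) with the plate in its middle slot at (259,178), aligned with the fingers. The larger look-alike is at (120,125). I'll descend with a correction of (-1.3,-1.2) mm and grip.

Call:
{"name": "servo_tool", "arguments": {"moves": [-0.003, -0.003, 0, 0, 0.6, -0.003, -0.003, -0.1, 0, 0.6, -0.003, -0.003, -0.2, 0, 0.6, -0.003, -0.003, -0.28, 0, 0.6, -0.003, -0.003, -0.33, 0, 0.6, -0.003, -0.003, -0.351, 0, 0.6, -0.003, -0.003, -0.351, 0, 0.6, -0.003, -0.003, -0.351, 0, 0.3, -0.003, -0.003, -0.351, 0, 0.0, -0.003, -0.003, -0.351, 0, 0.0, -0.003, -0.003, -0.351, 0, 0.0, -0.003, -0.003, -0.351, 0, 0.0]}}

```text
t: 3.45
eef_pos: [569.6, -189.6, 75.2]
tcp_rot: [-3.141, 0.001, -2.812]
ft_force: [0.8, 0.2, -0.2]
opening: 0.306
grip_force: 0.0
```

Call:
{"name": "servo_tool", "arguments": {"moves": [0, 0, 0, 0, 0, 0, 0, 0, 0, 0, 0, 0, 0, 0, 0, 0, 0, 0, 0, 0]}}

```text
t: 3.78
eef_pos: [569.4, -189.5, 74.4]
tcp_rot: [3.141, 0.0, -2.812]
ft_force: [-1.0, 0.0, 2.2]
opening: 0.126
grip_force: 30.0
```

Call:
{"name": "servo_tool", "arguments": {"moves": [0, 0, 0.03, 0, 0, 0, 0, 0.1, 0, 0, 0, 0, 0.19, 0, 0, 0, 0, 0.28, 0, 0, 0, 0, 0.375, 0, 0, -0.02, 0.08, 0.375, -0.02, 0, -0.02, 0.18, 0.375, -0.06, 0, -0.02, 0.28, 0.375, -0.1, 0, -0.02, 0.38, 0.375, -0.13, 0, -0.02, 0.48, 0.375, -0.13, 0, -0.02, 0.58, 0.375, -0.13, 0, -0.02, 0.68, 0.375, -0.13, 0]}}

```text
t: 4.78
eef_pos: [560.8, 84.3, 225.2]
tcp_rot: [3.142, 0.001, 3.063]
ft_force: [1.1, -0.6, -0.5]
opening: 0.125
grip_force: 30.0
```

Call:
{"name": "servo_tool", "arguments": {"moves": [0.04, 0.1, 0, 0, 0, 0.05, 0.2, 0, 0, 0, 0.05, 0.3, 0, 0, 0, 0.05, 0.4, 0, 0, 0, 0.05, 0.5, 0, 0, 0, 0.05, 0.544, 0, 0, 0, 0.05, 0.544, 0, 0, 0, 0.05, 0.544, 0, 0, 0, 0.05, 0.544, 0, 0, 0, 0.05, 0.544, 0, 0, 0]}}

```text
t: 5.62
eef_pos: [581.5, 298.8, 224.7]
tcp_rot: [-3.142, 0.0, 3.062]
ft_force: [-0.4, 0.1, -1.0]
opening: 0.124
grip_force: 30.0
```

```bash
python3 - <<'E'
from h import *
s=state();print(s['eef_pos'].round(1),np.degrees(s['tcp_rot']).round(2),s['joints'].round(3),s['opening'],s['grip_force'])
c=get_calibration("wrist");im,D=read_camera("wrist");cv2.imwrite("pics/w2.png",im);np.savez("pics/w2.npz",D=D,**{k:np.array(v) for k,v in c.items()})
P=cloud(c,D)
q=P[abs(P[...,2]-90)<8];print(len(q),np.median(q[:,2]))
E
```

```text
[581.5 298.8 224.7] [-1.8000e+02  1.0000e-02  1.7541e+02] [ 0.374  0.524  1.471 -0.     1.147 -1.117] 0.12428262000698369 29.973667860031128
50218 90.57277583186334
```

View pics/w2.png

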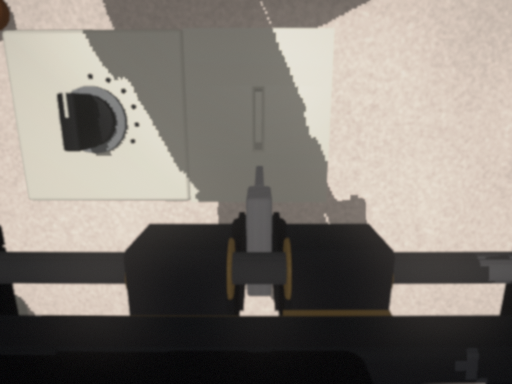

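The slit is at about (258,118) between rows 87 and 149. The held plate is at (259,190) and the knob at (93,120). Next I'll measure the slit precisely.

```bash
python3 - <<'E'
from h import *
z=np.load("pics/w2.npz");im=cv2.imread("pics/w2.png");g=cv2.cvtColor(im,cv2.COLOR_BGR2GRAY).astype(float);D=z["D"];P=cloud(z,D)
x0,x1,y0,y1=243,276,76,160
np.set_printoptions(linewidth=200)
print(g[118,245:275].astype(int));print(g[78:160,258].astype(int))
print(P[118,245:275,2].round());print(P[80:158:2,258,2].round())
# top rectangle
m=((abs(P[...,2]-90.5)<5)).astype(np.uint8);k,l,st,_=cv2.connectedComponentsWithStats(m);i=1+np.argmax(st[1:,4])
for i in np.argsort(-st[1:,4])[:2]+1:
    print(st[i],cv2.minAreaRect(P[l==i][:,:2].astype(np.float32)))
# held plate edges
print(P[170:260:8,259].round(1).tolist())
for r in (175,200,215,230): print(r,g[r,235:285].astype(int))
m=(P[...,2]>128)&(P[...,2]<138)&(D>0);q=P[m];print("knob",len(q),q.mean(0),cv2.minAreaRect(q[:,:2].astype(np.float32)))
E
```

```text
[117 118 117 117 117 118 115 111 106 106 111 116 117 117 117 115 114 108 108 111 116 118 118 118 119 118 118 118 118 118]
[117 117 117 118 118 117 118 116 111 105 102  97  97 104 114 119 119 118 118 118 119 118 119 119 118 118 118 118 118 118 118 117 117 117 118 117 117 117 118 118 117 118 118 117 118 117 117 116 117
 116 116 116 116 116 118 116 116 116 116 117 117 115 115 112 106 100  97  98  96  97  98 102 108 111 113 114 115 115 115 115 115 114]
[90. 90. 91. 90. 90. 91. 91. 91. 90. 71. 23. 24. 24. 25. 24. 24. 24. 89. 89. 90. 91. 90. 91. 91. 91. 91. 91. 91. 91. 91.]
[90. 90. 91. 90. 88. 57. 26. 24. 26. 25. 22. 25. 25. 25. 26. 24. 25. 24. 24. 25. 24. 26. 24. 25. 25. 24. 25. 25. 23. 25. 24. 26. 44. 63. 76. 88. 90. 91. 91.]
[    3    28   332   174 49278] ((522.24755859375, 225.12689208984375), (280.3091735839844, 150.0673828125), 85.4071273803711)
[103  93   2   2   2] ((495.64404296875, 172.11570739746094), (1.2484241724014282, 0.0), 126.5693359375)
[[556.8, 300.3, 178.6], [556.8, 300.2, 203.2], [556.7, 300.2, 223.4], [557.0, 300.2, 238.5], [558.4, 300.1, 247.3], [562.5, 299.7, 246.
[... 371 characters left out ...]
14 114 112 114 114 113 106  96  90  89  92  92  93  92  93  93  94  93  93  93  93  92  93  93  92  92  92  92  91  91  88  87  92 103 110 113 113 112 113 113 112 113 113 113 113
 113]
215 [114 113 105  83  56  36  29  29  29  37  55  74  86  91  93  94  93  94  94  94  95  95  95  94  94  94  94  94  95  94  94  93  93  91  89  84  77  62  45  31  27  25  28  39  65  93 107 110 111
 110]
230 [28 27 26 27 26 26 24 26 28 29 41 62 79 89 92 93 92 92 93 94 94 94 94 93 93 92 93 93 93 93 92 91 90 89 88 81 67 47 32 25 24 24 23 21 21 22 23 21 24 23]
knob 1241 [516.27381601 159.92961693 133.76074551] ((516.5690307617188, 158.51597595214844), (14.905245780944824, 44.13596725463867), 85.72539520263672)
```

```bash
python3 - <<'E'
from h import *
z=np.load("pics/w2.npz")
for u,v in ((258,117.5),(258,85.5),(258,149.5),(252,117.5),(264,117.5)): print(onz(z,u,v,90.3).round(1))
print("bar end L/R",onz(z,246.2,230,247).round(1),onz(z,271,230,247).round(1))
print("blade",onz(z,254.7,175,190).round(1),onz(z,263.3,175,190).round(1))
E
```

```text
[526.8 302.   90.3]
[499.8 304.2  90.3]
[554.8 299.7  90.3]
[526.3 296.7  90.3]
[527.2 307.2  90.3]
bar end L/R [571.4 293.1 247. ] [572.4 304.5 247. ]
blade [557.5 297.5 190. ] [558.  302.8 190. ]
```

Call:
{"name": "servo_tool", "arguments": {"moves": [-0.07, 0.005, 0, 0, 0, -0.1365, 0.0098, 0, 0, 0, -0.1365, 0.0098, -0.06, 0, 0, -0.1365, 0.0098, -0.12, 0, 0, -0.1365, 0.0098, -0.155, 0, 0, -0.1365, 0.0098, -0.155, 0, 0, -0.1365, 0.0098, -0.155, 0, 0, -0.1365, 0.0098, -0.155, 0, 0]}}

```text
t: 6.33
eef_pos: [527.4, 303.7, 163.4]
tcp_rot: [3.141, 0.001, 3.062]
ft_force: [0.6, -0.6, -0.5]
opening: 0.128
grip_force: 30.0
```

```bash
python3 - <<'E'
from h import *
s=state();print(s['eef_pos'].round(1),np.degrees(s['tcp_rot']).round(2),s['ft_force'])
f=lambda i,x0,y0,x1,y1:cv2.resize(i[y0:y1,x0:x1],(400,300),interpolation=cv2.INTER_CUBIC)
ims=[]
for n in ("wrist","side","scene"):
    c=get_calibration(n);im,D=read_camera(n);cv2.imwrite(f"pics/{n}3.png",im);np.savez(f"pics/{n}3.npz",D=D,**{k:np.array(v) for k,v in c.items()});ims.append(im)
o=np.vstack([np.hstack([f(ims[0],208,140,308,215),f(ims[1],160,60,220,105)]),np.hstack([f(ims[2],310,105,370,150),f(ims[0],100,0,400,225)])])
cv2.imwrite("pics/crop3.png",np.clip(o*1.5,0,255).astype(np.uint8))
E
```

```text
[527.4 303.7 163.4] [1.7996e+02 7.0000e-02 1.7544e+02] [ 0.56935036 -0.61351489 -0.54250349]
```

View pics/crop3.png

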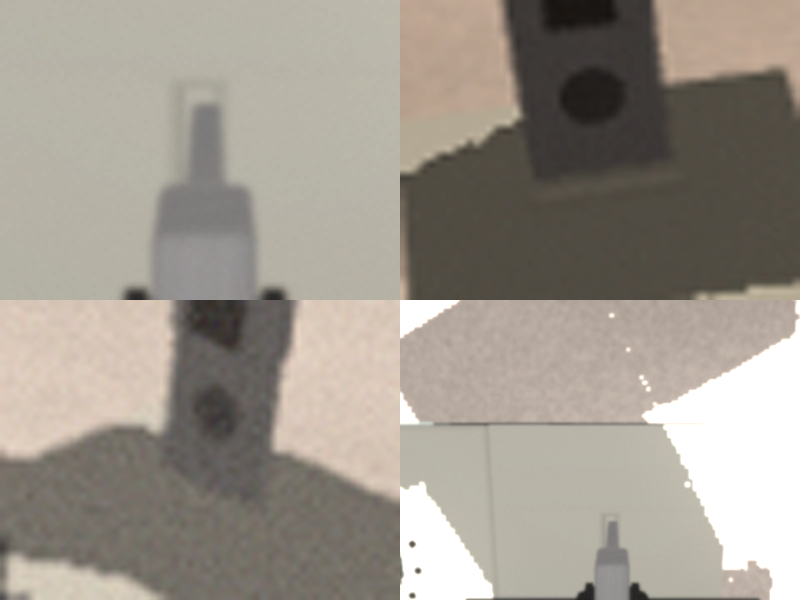

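The wrist crop shows the slit outline spanning crop columns 172–227 with its front at row 80. The blade tip spans columns 190–221 with its end at row 104, so it sits slightly to +y. I'll convert these to mm.

```bash
python3 - <<'E'
from h import *
z=np.load("pics/wrist3.npz");im=cv2.imread("pics/wrist3.png");g=cv2.cvtColor(im,cv2.COLOR_BGR2GRAY).astype(int);P=cloud(z,z["D"])
np.set_printoptions(linewidth=220)
for r in (162,164,170,175,180): print(r,g[r,245:275])
print(g[152:185,257],g[152:185,259]); print(P[152:190:2,259,:].round(1).tolist())
u=lambda x:208+x/4
for x in (172,227): print("slit",onz(z,u(x),162,90.3).round(1))
print("slit end",onz(z,258,160,90.3).round(1))
for x in (190,221): print("blade",onz(z,u(x),168,99).round(1))
print("blade end",onz(z,259.4,166,99).round(1))
E
```

```text
162 [119 120 121 119 118 115 112 108 108 112 115 115 116 116 116 114 111 110 111 114 117 119 120 120 121 121 120 120 121 120]
164 [119 120 120 119 118 115 111 107 107 114 118 117 117 117 117 115 112 111 112 114 117 120 120 121 120 120 120 121 120 120]
170 [120 120 121 119 117 114 110 108 108 109 103  91  83  83  82  83  84  90 103 112 117 119 120 120 120 120 120 120 121 120]
175 [120 121 120 119 117 114 112 107 107 107  99  87  83  82  82  83  83  88  99 109 117 120 119 120 120 121 120 120 121 120]
180 [120 120 120 118 117 114 110 107 105 102  93  85  83  83  82  83  84  85  95 107 116 118 120 120 120 120 119 120 121 119]
[120 119 119 119 119 119 118 116 113 113 116 118 117 111  98  89  85  86  83  84  84  83  83  83  82  83  83  83  83  83  83  83  85] [120 120 120 119 118 119 119 116 113 113 116 118 117 108  92  84  83  82  82  82  83  82  82  82  82  82  82  83  82  83  84  84  85]
[[494.8, 305.9, 90.6], [496.3, 305.7, 90.3], [497.7, 305.6, 90.8], [499.1, 305.5, 90.5], [500.7, 305.4, 89.8], [502.3, 305.3, 89.1], [515.1, 304.4, 23.7], [503.0, 305.2, 101.6], [502.7, 305.2, 110.6], [502.8, 305.2, 117.2], [502.9, 305.1, 123.5], [502.9, 305.1, 129.9], [503.0, 305.1, 135.3], [503.0, 305.1, 140.9], [503.0, 305.1, 146.4], [502.7, 305.1, 152.4], [502.5, 305.1, 158.1], [502.8, 305.1, 161.6], [502.7, 305.1, 166.4]]
slit [501.6 299.5  90.3]
slit [502.4 309.4  90.3]
slit end [500.6 304.7  90.3]
blade [504.7 302.6  99. ]
blade [505.1 308.   99. ]
blade end [503.5 305.4  99. ]
```

Call:
{"name": "servo_tool", "arguments": {"moves": [0.0015, -0.0025, 0, 0, 0, 0.0015, -0.0025, 0, 0, 0, 0.0015, -0.0025, -0.015, 0, 0, 0.0015, -0.0025, -0.025, 0, 0, 0.0015, -0.0025, -0.035, 0, 0, 0.0015, -0.0025, -0.045, 0, 0, 0.0015, -0.0025, -0.055, 0, 0, 0.0015, -0.0025, -0.055, 0, 0, 0.0015, -0.0025, -0.055, 0, 0]}}

```text
t: 7.23
eef_pos: [527.3, 303.0, 139.9]
tcp_rot: [-3.141, -0.0, 3.063]
ft_force: [0.9, 0.2, -1.0]
opening: 0.123
grip_force: 30.0
```

Call:
{"name": "servo_tool", "arguments": {"moves": [0, 0, -0.025, 0, 0, 0, 0, -0.05, 0, 0, 0, 0, -0.075, 0, 0, 0, 0, -0.095, 0, 0, 0, 0, -0.105, 0, 0, 0, 0, -0.11, 0, 0, 0, 0, -0.11, 0, 0, 0, 0, -0.11, 0, 0]}}

```text
t: 7.9
eef_pos: [527.3, 303.0, 96.3]
tcp_rot: [3.142, -0.0, 3.063]
ft_force: [-0.3, 0.0, -0.6]
opening: 0.125
grip_force: 30.0
```

Call:
{"name": "servo_tool", "arguments": {"moves": [0, 0, -0.003, 0, 0, 0, 0, -0.005, 0, 0, 0, 0, -0.007, 0, 0, 0, 0, -0.007, 0, 0, 0, 0, -0.007, 0, 0]}}

```text
t: 8.32
eef_pos: [527.4, 303.1, 94.4]
tcp_rot: [3.141, 0.001, 3.063]
ft_force: [-1.1, -0.5, 6.3]
opening: 0.123
grip_force: 30.0
```

The grip bar is seated, with 6 N of contact at the expected height. Release and raise.

Call:
{"name": "servo_tool", "arguments": {"moves": [0, 0, 0, 0, 0.3, 0, 0, 0, 0, 0.4, 0, 0, 0, 0, 0.4, 0, 0, 0, 0, 0.4, 0, 0, 0.05, 0, 0.4, 0, 0, 0.15, 0, 0.4, 0, -0.08, 0.25, 0, 0.4, 0, -0.16, 0.25, 0, 0.4, 0.1, -0.24, 0.25, 0, 0.4, 0.1, -0.24, 0.25, 0, 0.4, 0.1, -0.24, 0.25, 0, 0.4, 0.1, -0.24, 0.25, 0, 0.4]}}

```text
t: 9.32
eef_pos: [567.2, 206.9, 192.9]
tcp_rot: [3.142, -0.001, 3.062]
ft_force: [-0.5, 0.2, 0.1]
opening: 0.397
grip_force: 0.0
```

```bash
python3 - <<'E'
from h import *
s=state();print(s['eef_pos'].round(1),np.degrees(s['tcp_rot']).round(2),s['ft_force'].round(1))
for n in ("wrist","side"):
    c=get_calibration(n);im,D=read_camera(n);cv2.imwrite(f"pics/{n}4.png",im);P=cloud(c,D)
    for nm,lo,hi,cx,cy in (("plate",108,124,527,302),("knob",128,140,518,158),("top",86,95,527,302)):
        m=(P[...,2]>lo)&(P[...,2]<hi)&(np.hypot(P[...,0]-cx,P[...,1]-cy)<40)&(D>0);q=P[m]
        if len(q)>5:print(n,nm,len(q),q.mean(0).round(1),np.median(q[:,2]).round(1),cv2.minAreaRect(q[:,:2].astype(np.float32)))
E
```

```text
[567.2 206.9 192.9] [ 1.8000e+02 -5.0000e-02  1.7541e+02] [-0.5  0.2  0.1]
wrist plate 1390 [526.7 301.2 115.8] 116.4 ((527.4906616210938, 302.2393798828125), (12.863936424255371, 49.63524627685547), 84.55622100830078)
wrist knob 1441 [516.5 158.8 134.2] 134.4 ((517.11572265625, 157.9849853515625), (14.528119087219238, 43.4992790222168), 85.15325927734375)
wrist top 6259 [525.1 300.2  90.7] 90.7 ((526.9349365234375, 302.060302734375), (79.73126983642578, 79.40726470947266), 86.0543212890625)
side plate 122 [527.8 299.3 114. ] 114.7 ((528.6055908203125, 301.26641845703125), (13.328439712524414, 50.36670684814453), 84.97662353515625)
side knob 137 [516.7 156.  132.8] 133.4 ((517.0717163085938, 157.69766235351562), (15.16149616241455, 44.331138610839844), 84.68509674072266)
side top 337 [524.9 290.   90.8] 90.7 ((526.3377075195312, 296.16058349609375), (66.91703033447266, 77.50265502929688), 79.28510284423828)
```

View pics/wrist4.png

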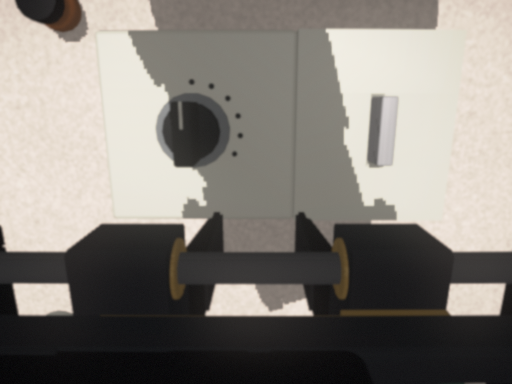

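The plate is home: its bar top is 25.7 mm above the reader's top, at (383,130). The knob is at rest at (193,130) with the white line pointing to -x, and the dots run clockwise. Go to the knob axis at about (516.6,159.0) and grip.

Call:
{"name": "servo_tool", "arguments": {"moves": [-0.06, -0.06, 0, 0, 0.4, -0.1265, -0.12, 0, 0, 0.4, -0.1265, -0.12, -0.07, 0, 0.4, -0.1265, -0.12, -0.14, 0, 0.4, -0.1265, -0.12, -0.19, 0, 0.4, -0.1265, -0.12, -0.212, 0, 0.4, -0.1265, -0.12, -0.212, 0, 0.4, -0.1265, -0.12, -0.212, 0, 0.2, -0.1265, -0.12, -0.212, 0, 0, -0.1265, -0.12, -0.212, 0, 0, -0.1265, -0.12, -0.212, 0, 0, -0.1265, -0.12, -0.212, 0, 0]}}

```text
t: 10.42
eef_pos: [517.0, 158.9, 109.5]
tcp_rot: [3.142, 0.001, 3.063]
ft_force: [-0.7, -0.6, 4.4]
opening: 0.144
grip_force: 30.0
```

Call:
{"name": "servo_tool", "arguments": {"moves": [0, 0, 0, 0, 0, 0, 0, 0, 0, 0, 0, 0, 0, 0, 0]}}

```text
t: 10.67
eef_pos: [517.1, 158.9, 109.5]
tcp_rot: [3.141, 0.001, 3.063]
ft_force: [-1.4, -1.6, 6.2]
opening: 0.147
grip_force: 30.0
```

```bash
python3 - <<'E'
from h import *
s=state();print(s['eef_pos'].round(1),np.degrees(s['tcp_rot']).round(2),s['ft_force'].round(1),s['moment'].round(3),s['opening']*95,s['grip_force'])
E
```

```text
[517.1 158.9 109.5] [1.7998e+02 7.0000e-02 1.7547e+02] [-1.4 -1.6  6.2] [-0.286  0.079 -0.066] 13.988418087935987 29.99895930290222
```

Call:
{"name": "servo_tool", "arguments": {"moves": [0, 0, 0.003, -0.011, 0, 0, 0, 0.003, -0.022, 0, 0, 0, 0.003, -0.033, 0, 0, 0, 0.003, -0.044, 0, 0, 0, 0.003, -0.055, 0, 0, 0, 0.003, -0.067, 0, 0, 0, 0.003, -0.078, 0, 0, 0, 0.003, -0.089, 0, 0, 0, 0.003, -0.1, 0, 0, 0, 0.003, -0.111, 0, 0, 0, 0.003, -0.122, 0, 0, 0, 0.003, -0.133, 0]}}

```text
t: 11.67
eef_pos: [517.0, 158.8, 109.6]
tcp_rot: [3.141, 0.0, 2.643]
ft_force: [3.2, -1.5, -7.1]
opening: 0.148
grip_force: 30.0
```

```bash
python3 - <<'E'
from h import *
s=state();print(s['eef_pos'].round(1),np.degrees(s['tcp_rot']).round(2),s['ft_force'].round(1),s['moment'].round(3),s['opening']*95,s['grip_force'])
E
```

```text
[517.  158.8 109.6] [1.7999e+02 3.0000e-02 1.5145e+02] [ 3.2 -1.5 -7.1] [-0.047 -0.731  0.128] 14.076586965165268 30.00255525112152
```

First click reached: 24.0° turned, moment 0.13 N m. Next is the second click.

Call:
{"name": "servo_tool", "arguments": {"moves": [0, 0, -0.001, -0.011, 0, 0, 0, -0.001, -0.022, 0, 0, 0, -0.001, -0.033, 0, 0, 0, -0.001, -0.044, 0, 0, 0, -0.001, -0.055, 0, 0, 0, -0.001, -0.067, 0, 0, 0, -0.001, -0.078, 0, 0, 0, -0.001, -0.089, 0, 0, 0, -0.001, -0.1, 0, 0, 0, -0.001, -0.111, 0, 0, 0, -0.001, -0.122, 0, 0, 0, -0.001, -0.133, 0]}}

```text
t: 12.67
eef_pos: [517.0, 158.8, 109.6]
tcp_rot: [3.141, 0.001, 2.226]
ft_force: [1.6, -0.9, -2.6]
opening: 0.146
grip_force: 30.0
```

```bash
python3 - <<'E'
from h import *
s=state();print(s['eef_pos'].round(1),np.degrees(s['tcp_rot']).round(2),s['ft_force'].round(1),s['moment'].round(3),s['opening']*95,s['grip_force'])
E
```

```text
[517.  158.8 109.6] [1.7997e+02 3.0000e-02 1.2752e+02] [ 1.6 -0.9 -2.6] [-0.265 -0.468  0.136] 13.845218188240372 30.004848539829254
```

Call:
{"name": "servo_tool", "arguments": {"moves": [0, 0, 0, -0.011, 0, 0, 0, 0, -0.022, 0, 0, 0, 0, -0.033, 0, 0, 0, 0, -0.046, 0, 0, 0, 0, -0.059, 0, 0, 0, 0, -0.072, 0, 0, 0, 0, -0.085, 0, 0, 0, 0, -0.098, 0, 0, 0, 0, -0.11, 0, 0, 0, 0, -0.12, 0, 0, 0, 0, -0.128, 0, 0, 0, 0, -0.133, 0]}}

```text
t: 13.67
eef_pos: [516.9, 158.8, 109.5]
tcp_rot: [3.141, 0.0, 1.808]
ft_force: [1.5, -2.5, -2.5]
opening: 0.147
grip_force: 30.0
```

Call:
{"name": "servo_tool", "arguments": {"moves": [0, 0, 0, 0, 0, 0, 0, 0, 0, 0, 0, 0, 0, 0, 0]}}

```text
t: 13.92
eef_pos: [516.9, 158.8, 109.6]
tcp_rot: [3.141, 0.0, 1.81]
ft_force: [1.9, -3.3, -0.9]
opening: 0.148
grip_force: 30.0
```

```bash
python3 - <<'E'
from h import *
s=state();print(s['eef_pos'].round(1),np.degrees(s['tcp_rot']).round(2),s['ft_force'].round(1),s['moment'].round(3),s['opening']*95,s['grip_force'])
f=lambda i,x0,y0,x1,y1:cv2.resize(i[y0:y1,x0:x1],(400,300),interpolation=cv2.INTER_CUBIC)
I={}
for n in ("wrist","side","scene"):
    c=get_calibration(n);im,D=read_camera(n);I[n]=im;P=cloud(c,D)
    for nm,lo,hi,cx,cy,r in (("plate",108,124,527,302,40),("bar",112,137,517,159,26)):
        m=(P[...,2]>lo)&(P[...,2]<hi)&(np.hypot(P[...,0]-cx,P[...,1]-cy)<r)&(D>0);q=P[m]
        if len(q)>5:print(n,nm,len(q),q.mean(0).round(1),np.median(q[:,2]).round(1),cv2.minAreaRect(q[:,:2].astype(np.float32)))
o=np.vstack([np.hstack([f(I["wrist"],160,100,360,250),f(I["side"],150,80,250,155)]),np.hstack([f(I["scene"],260,110,360,185),f(I["wrist"],0,0,512,384)])])
cv2.imwrite("pics/c5.png",np.clip(o*1.5,0,255).astype(np.uint8))
E
```

```text
[516.9 158.8 109.6] [1.7997e+02 2.0000e-02 1.0371e+02] [ 1.9 -3.3 -0.9] [-0.784 -0.652  0.19 ] 14.102947014177921 30.00626653432846
wrist bar 2416 [514.5 167.4 131.5] 134.1 ((514.3722534179688, 158.2403106689453), (27.902488708496094, 44.997528076171875), 0.7935124635696411)
side bar 201 [517.9 147.3 128. ] 130.5 ((515.141845703125, 155.72882080078125), (29.256263732910156, 43.50568771362305), 29.714937210083008)
scene plate 62 [536.9 299.2 112.5] 112.8 ((536.0181884765625, 301.466796875), (15.233914375305176, 40.3669319152832), 86.93385314941406)
scene bar 152 [525.2 150.5 126.9] 128.1 ((520.9302368164062, 154.249755859375), (30.94477653503418, 36.54552459716797), 6.910231590270996)
```

View pics/c5.png

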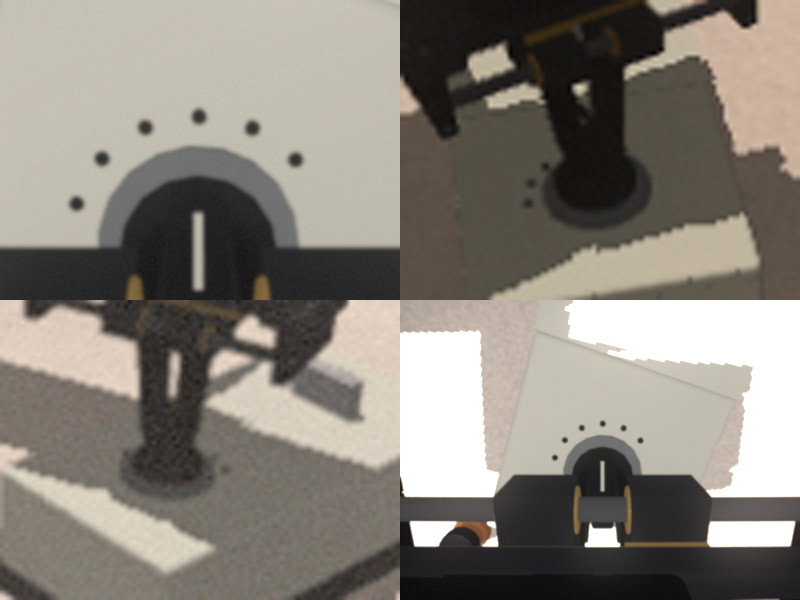

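The white line at crop column 198 points straight at the dot at (199,116). That is the fourth dot from rest, so the third click, and the tool has turned 71.7°. The plate is still seated in the scene crop at (330,390). Handing in.

```bash
python3 -c "
from cell import *
print(job_done())"
```

```text
the job is handed in; nothing more can be done
None
```

I handed the job in at about 14 s: the plate is fully home in the reader's slit and released, and the knob is gripped steady at the third click (71.7° turned). The bottle and jar were not touched.

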